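# Show the lot plate to the ceiling camera

## Task

Find the frosted end of the clear lot plate by the small notch in its corner, and draw the plate out of its slot rack by the other, plain end. Hold it about 15 cm above the table with the frosted end centred over the black check mat, free of the fingers and with its label face turned up to the ceiling, tilted 45 degrees or flatter. Finish still holding it there, motionless, and leave the tubs, lids and basket where they stand.

Things in the scene. Friction and masses are not known exactly. Their poses are not given: they have to be found in the camera images.
- plate: Clear rigid lot plate, 150 (x) by 10 (y) by 60 mm (z), 80 to 125 g, standing loose on a long edge in the rack, 20 mm above the table. Origin: middle of its lower edge; z up. The +x end is frosted matt white (x 25 to 75 mm); the rest is plain clear: grip there, pinching the faces from above. The label is on the +y face only. Seen from the label side as it stands, the notched frosted end is at the left.
- notch (a point): Inner corner of the 18 by 18 mm square notch cut from the upper corner of the plate's frosted end: at x = +57, y = 0, z = +42 mm in the plate's frame (the notch takes away x 57 to 75, z 42 to 60 mm). Same axes as the plate.
- label (a point): Centre of the label: a matt white frosted skin with three thin plain grey lines along x below the notch, on the plate's +y face, at x = +48, y = +5, z = +30 mm in the plate's frame. Same axes as the plate, so y points straight out of the label face.
- rack: Dark steel slot rack fixed to the table at any yaw, the same at both ends. Origin: centre of its underside. Base 64 (x) by 90 (y) by 20 mm; on it two rails 60 mm long, 10 mm thick, tops 38 mm above the table, with a 12 mm slot along x between them. The plate stands in the slot, x along x, its ends overhanging the rails by 41 to 49 mm; it lifts straight out.
- mat: Black rubber check mat fixed flat on the table, 150 by 150 mm, 3 mm thick, with a thin grey border. Origin: centre of its underside. The ceiling camera looks straight down on it (there is nothing above it within reach).
- tub_open: Bystander: dark blue tub full of berries, one rigid piece, 92 by 92 mm, 70 mm high, loose. Origin: centre of its underside.
- tub_lidded: Bystander: dark blue tub with a lid, 94 by 94 mm, 68 mm high, loose. Origin: centre of its underside.
- lid_stack: Bystander: stack of seven tub lids, one rigid piece, 94 by 94 mm, 63 mm high, loose. Origin: centre of its underside.
- basket: Bystander: empty round white basket, 150 mm across the rim, 90 mm high, loose. Origin: centre of its underside.
Not all that is in view belongs to the job. Of the things that look like the plate, the middle-sized one is meant.

How it is judged:
By the outcome, as a careful person would: the job done as asked, in the order asked, and still so for the second after the job is handed in, while the arm keeps its last pose, push and grip.
It also fails if it takes over 38 s, if anything falls off the work surface, if the arm or the gripper's body presses on something with over 40 N, if the wrist force passes 120 N, or if a joint passes its speed limit or range.

## Robot

A 7-joint arm with a two-finger parallel gripper is mounted at the origin on the work surface. World frame = base frame: x ahead of the robot, y to its left, z up, the work surface at z = 0. Lengths are in m, angles in degrees, forces in N, time in s.
With the tool pointing down it reaches from about 0.425 to 0.875 m from the base axis. Payload 4.7 kg.
Tool frame: the origin (TCP) lies midway between the tips of the shut fingers; the grasp point (between the pads) lies env.grip_point_offset behind it (env.grip_point_offset is the distance from the TCP to the grasp point, in m); x points along the fingers, y is the direction in which the jaws open and shut, and the axes are right-handed (so a half turn about x gives the same grasp; the last joint's range is limited). The gripper opens to 87 mm and grips with 3 to 60 N. Pads are 19 mm wide; open, the fingers measure 117 mm over their backs; the gripper's body (75 mm by 190 mm) begins 51 mm behind the grasp point.
Start: joints at [73.574, 18.392, -4.016, 83.108, 1.295, 78.541, -3.26], TCP at [0.193, -0.621, 0.223] pointing down, gripper open.
Joint ranges: [-163.93, 163.93], [-17.29, 119.83], [-79.2, 71.16], [3.27, 140.29], [-89.18, 269.18], [5.43, 117.66], [-154.24, 154.24]. Speed limits (degrees/s): [147.25, 147.25, 180, 180, 180, 180, 180].

## Interface

Orientations are given as [roll, pitch, yaw] about the fixed x, y, z axes, in that order (R = Rz(yaw) Ry(pitch) Rx(roll)).
In Python, from cell import readout, read_camera, camera_params, sign_off, spot_in, pinpoint, env gives the robot as it stands.
- The arm moves only by the shell command python3 -m pendant 'ROWS' [OPENING] [FORCE]. ROWS is a JSON object of lists of equal length, an entry for each row: "xyz": the shift along the world's x, y, z in m, a list of three; "turn": the turn about the world's z in rad. A call has 1 to 10 rows; each row shifts and turns the pose as measured when the row begins; what a row does not reach is not made up. A row lasts 1/8 s, in which the tool goes at most 62.5 mm and 10.7 degrees, less where a joint would pass 70% of its speed; a pose out of reach is approached as far as the arm can. A call is refused whole if a number of a shift passes 0.0625 or a number of a turn 0.188, either way. A call with a gripper value outside its range is refused whole. OPENING is the opening, from 0 (shut) to 1 (fully open), set as the call begins (- or left out, the last holds). The fingers move at their own pace and stop on an object; FORCE is the grip in N (left out, the last holds). Time passes only in rows, so rows that do not move let the fingers close. It gives the time, the measured TCP pose, the force and the opening at its end, in the units of the state.
- readout.get_obs(): the state, without advancing time (a new reading comes with each control period).
- read_camera(name): name is "scene" or "top"; returns the picture (420x560x3 uint8, red, green, blue); there is no depth.
- camera_params(name): a dict with "fx", "fy", "cx", "cy" (pixels), "rvec" (rotation vector, rad) and "tvec" (3), from world to camera coordinates, as OpenCV has them. Camera axes: x right, y down, z forward; pixel columns grow to the right and rows downward; lengths in m; the calibration is good to about 2 mm. A picture is of the moment at which its call begins. camera_params takes no time and is no camera call.
- sign_off(): hands the job in, once; it reports no verdict.
Trained networks look in the newest picture that a camera, given by its name, has taken for a name from the list of things; names that differ only in an ending like _2 or _b are one class to them, and where a whole thing is asked for, a point or a joint stands for the part that bears it (a point fixed in the world has none). Each returns a list of dicts, best first, with "score" (0 to 1); they miss things now and then, are a little off and sometimes report something else, mostly with a low value. They report only what shows in the picture. A call takes as long as a camera call. They do not tell look-alikes from the thing itself.
- spot_in(camera, name): "at" ([x, y, z] in m, in the coordinates of the camera as it stood for that picture, good to about 4 mm: the middle of the surface that is visible of it).
- pinpoint(camera, name): "at" ([x, y, z] in m, in the coordinates of the camera as it stood for that picture, good to about 4 mm: a listed point, or the origin of a listed thing).
The state is a dict: "time_s": time; "qpos": joint angles; "joint_velocities": joint speeds; "effort": joint torques, N m; "tool_pos": TCP position; "tool_rot": TCP orientation; "force": force on the tool from outside, world axes, zero at the start; "wrist_torque": the same for the moment, N m; "grip_width": finger opening in m.
Only numpy, scipy, OpenCV 4.12 (cv2) and the standard library are available. Lean on these libraries where they do the work, as an engineer would, in place of code of your own. Each camera call takes 0.05 s, during which the arm holds its last target.

## Working session

There is one attempt and no reset: what is moved stays moved. The work goes in short steps, Python scripts to look and compute and a shell command to move; the robot and the scene stay as the last step left them, time stands still between calls to the robot, and variables do not carry over. Pictures are saved under pics/ and viewed, and the job is handed in when it is done.

```bash
mkdir -p pics; ls; python3 - <<'E'
from cell import *
import cv2
o=readout.get_obs()
print({k:o[k] for k in('time_s','tool_pos','tool_rot','grip_width','force')},env.grip_point_offset)
for c in('scene','top'):
    cv2.imwrite(f'pics/{c}0.png',read_camera(c)[:,:,::-1]); print(c,camera_params(c))
E
```

```text
pics
{'time_s': 0.0, 'tool_pos': array([ 0.19238965, -0.62031056,  0.22144667]), 'tool_rot': array([-87.93932363,  89.89083193, 109.29757826]), 'grip_width': 0.08673981672938205, 'force': array([ 0.46968248,  0.20173511, -0.59319128])} 0.0187
scene {'fx': 443.6761208458293, 'fy': 443.6761208458293, 'cx': 280.263440600713, 'cy': 209.90770140216267, 'rvec': array([ 1.52386003,  1.94781454, -0.9119754 ]), 'tvec': array([ 0.08701668, -0.30475455,  1.62282074])}
top {'fx': 433.8687576346469, 'fy': 433.8687576346469, 'cx': 286.50628601313923, 'cy': 206.15313326581457, 'rvec': array([ 2.12787823, -2.104821  ,  0.17517501]), 'tvec': array([0.03895227, 0.53801053, 1.29879417])}
```

View pics/scene0.png

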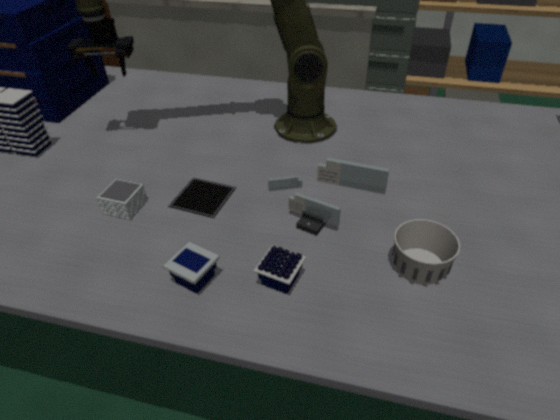

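View pics/top0.png

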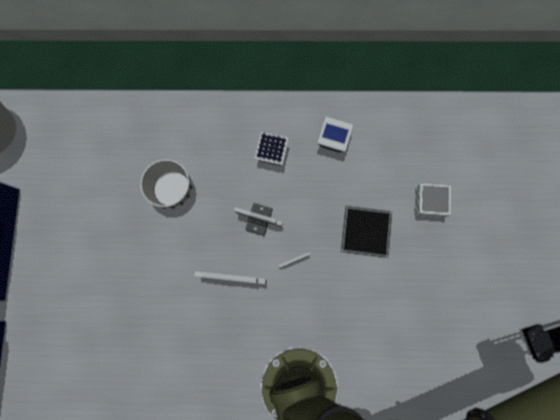

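Three things look like the plate:
- **Large:** scene (353,175), top (230,278).
- **Small:** scene (285,183), top (294,260).
- **Middle-sized, in the rack:** scene (314,210), top (258,216).

The description fits the one in the rack. I'll check it in a close crop and with the networks.

```bash
cat > h.py <<'E'
import numpy as np, cv2
from cell import *
def P(c):
    p=camera_params(c); R=cv2.Rodrigues(np.array(p['rvec']))[0]
    K=np.array([[p['fx'],0,p['cx']],[0,p['fy'],p['cy']],[0,0,1]]); return K,R,np.array(p['tvec'])
def c2w(c,a): K,R,t=P(c); return R.T@(np.array(a)-t)
def proj(c,X): K,R,t=P(c); return cv2.projectPoints(np.array(X,float).reshape(-1,3),cv2.Rodrigues(R)[0],t,K,None)[0].reshape(-1,2)
def atz(c,uv,z):
    K,R,t=P(c); d=R.T@np.linalg.solve(K,[*uv,1]); o=-R.T@t; return o+d*(z-o[2])/d[2]
def tri(uvs,uvt):
    M=[(lambda K,R,t:K@np.c_[R,t])(*P(c)) for c in('scene','top')]
    X=cv2.triangulatePoints(M[0],M[1],np.array(uvs,float).reshape(2,1),np.array(uvt,float).reshape(2,1)).ravel(); return X[:3]/X[3]
E
python3 - <<'E'
from h import *
np.set_printoptions(precision=4,suppress=True)
a=read_camera('scene');b=read_camera('top')
A=cv2.resize(a[180:250,270:360],None,fx=8,fy=8,interpolation=cv2.INTER_CUBIC)
B=cv2.resize(b[190:245,220:300],None,fx=8,fy=8,interpolation=cv2.INTER_CUBIC)
cv2.imwrite('pics/sc1.png',A[:,:,::-1]);cv2.imwrite('pics/tc1.png',B[:,:,::-1])
for c in('scene','top'):
    for n in('plate','notch','label','rack','mat'):
        for d in pinpoint(c,n):
            w=c2w(c,d['at']);print(c,n,round(d['score'],2),w,proj(c,w)[0])
E
```

```text
scene plate 0.93 [0.4996 0.1298 0.0194] [312.4619 215.8448]
scene plate 0.92 [ 0.3196  0.2096 -0.0014] [349.628 186.863]
scene plate 0.81 [0.3758 0.0194 0.0017] [284.3948 188.3915]
scene notch 0.87 [0.3597 0.0531 0.03  ] [296.5203 179.2633]
scene notch 0.73 [0.3058 0.1344 0.0551] [326.8858 165.7759]
scene notch 0.7 [0.4826 0.0793 0.0604] [295.9785 197.7742]
scene label 0.98 [0.4991 0.0864 0.0511] [297.1426 204.5387]
scene label 0.96 [0.3584 0.05   0.0263] [295.5729 179.8545]
scene rack 0.72 [ 0.5055  0.1363 -0.0034] [314.0976 223.7522]
scene mat 0.78 [ 0.4666 -0.2092  0.0001] [202.6268 196.3196]
scene mat 0.29 [ 0.5013  0.1356 -0.0034] [314.1539 222.7067]
top plate 0.57 [0.3147 0.2134 0.0033] [232.005  278.4273]
top plate 0.54 [0.5054 0.1277 0.0186] [260.4205 217.6977]
top notch 0.85 [0.3124 0.13   0.0602] [257.0541 279.1825]
top notch 0.84 [0.4875 0.0744 0.0612] [276.5841 221.4608]
top notch 0.67 [0.3552 0.0548 0.029 ] [282.6426 265.5694]
top label 0.83 [0.3167 0.1448 0.043 ] [252.7137 277.7894]
top label 0.67 [0.4904 0.0848 0.0495] [273.3754 221.0628]
top label 0.6 [0.4819 0.0717 0.0612] [277.4252 223.2701]
top label 0.58 [0.3561 0.0543 0.0206] [282.8926 265.4241]
top rack 0.62 [ 0.5019  0.1345 -0.0024] [258.7755 219.7698]
top mat 0.6 [ 0.4644 -0.2081  0.0038] [366.2286 232.2332]
```

```bash
sleep 1
```

```text
(no output)
```

View pics/sc1.png

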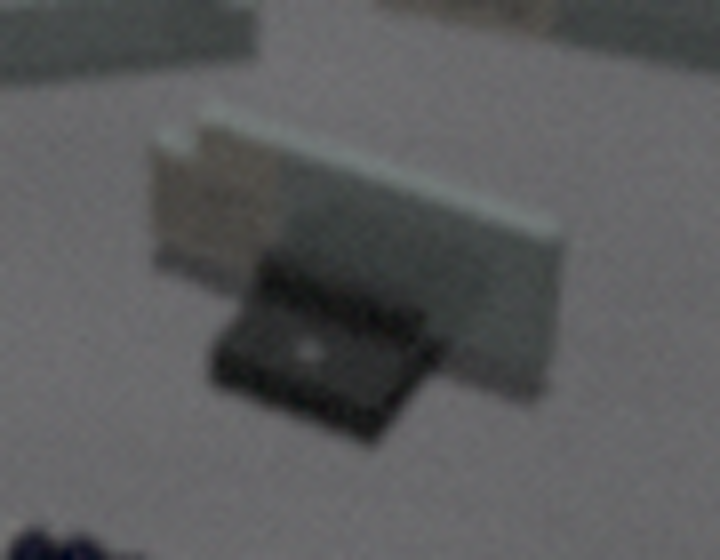

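View pics/tc1.png

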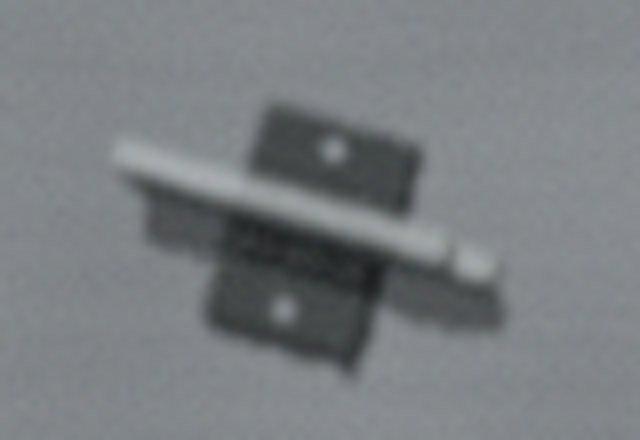

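The crop confirms the plate in the rack: scene (312,212), notch at its left (-y) end, label facing the scene camera. Next I measure its pose from both views, and the jaw axis.

```bash
python3 - <<'E'
from h import *
from scipy.spatial.transform import Rotation as R
np.set_printoptions(precision=4,suppress=True)
f=lambda x,y,ox,oy:((x+.5)/8-.5+ox,(y+.5)/8-.5+oy)
pl=f(118,152,220,190); nt=f(450,243,220,190)
print('top z.08 plain',atz('top',pl,.08),'notchtop',atz('top',nt,.08))
pls=f(560,230,270,180); nts=f(203,108,270,180)
print('tri plain',tri(pls,pl),'notchtop',tri(nts,nt))
o=readout.get_obs();M=R.from_euler('xyz',o['tool_rot'],degrees=True).as_matrix();print(M)
print(o['time_s'])
for n in('tub_open','tub_lidded','lid_stack','basket'):
    for d in pinpoint('top',n)[:2]: print(n,round(d['score'],2),c2w('top',d['at']))
E
```

```text
top z.08 plain [0.5231 0.2029 0.08  ] notchtop [0.4893 0.076  0.08  ]
tri plain [0.523  0.2034 0.0801] notchtop [0.4889 0.0768 0.0813]
[[ 0.      0.2963 -0.9551]
 [-0.0001 -0.9551 -0.2963]
 [-1.      0.0001  0.    ]]
0.7
tub_open 0.73 [ 0.7223  0.0934 -0.0019]
tub_lidded 0.83 [ 0.772  -0.1071  0.0025]
lid_stack 0.79 [ 0.5658 -0.4139 -0.0025]
basket 0.93 [ 0.597   0.4219 -0.0006]
basket 0.67 [ 0.7721 -0.1074  0.0013]
```

```bash
python3 -m pendant '{"xyz":[[0.04,0.046,0],[0.04,0.046,0],[0.04,0.046,0],[0.04,0.046,0],[0.04,0.046,0],[0.04,0.046,0],[0.03,0.05,0],[0.02,0.055,0],[0.01,0.06,0],[0.0,0.06,0]],"turn":[0.12,0.12,0.12,0.12,0.12,0.12,0.12,0.12,0.05,0]}' 1.0 30
```

```text
time_s: 2.15
tool_pos: [0.4965, -0.1091, 0.2237]
tool_rot: [69.4, 89.5, -34.2]
force: [0.6, 0.1, -0.1]
grip_width: 0.087
```

```bash
python3 -m pendant '{"xyz":[[0.003,0.055,0],[0.003,0.055,0],[0.003,0.055,0],[0.003,0.055,0],[0.003,0.055,0],[0,0,-0.03],[0,0,0]],"turn":[0,0,0,0,0,0,0]}' 0.6 30; cat >> h.py <<'E'
from scipy.spatial.transform import Rotation as Rn
def st():
    o=readout.get_obs();M=Rn.from_euler('xyz',o['tool_rot'],degrees=True).as_matrix()
    print('t',o['time_s'],'tcp',np.round(o['tool_pos'],4),'jaw',np.round(M[:,1],3),np.degrees(np.arctan2(M[1,1],M[0,1])).round(1),'app',np.round(M[:,0],3),'w',round(float(o['grip_width']),4),'F',np.round(o['force'],1),'T',np.round(o['wrist_torque'],2)); return o,M
E
python3 - <<'E'
from h import *
st()
E
```

```text
time_s: 3.02
tool_pos: [0.5104, 0.1815, 0.1962]
tool_rot: [85.1, 89.1, -18.0]
force: [0.1, -0.3, 0.3]
grip_width: 0.0519
t 3.025 tcp [0.5104 0.1815 0.1962] jaw [ 0.974 -0.226  0.015] -13.1 app [ 0.014 -0.005 -1.   ] w 0.0519 F [ 0.1 -0.3  0.3] T [-0.06 -0.02  0.02]
```

```bash
python3 -m pendant '{"xyz":[[0.005,-0.007,0],[0,0,-0.03],[0,0,-0.03],[0,0,0]],"turn":[-0.033,0,0,0]}'; python3 - <<'E'
from h import *
st()
for c,(x,y,w,h) in (('scene',(290,150,100,75)),('top',(205,170,100,75))):
    a=read_camera(c)[y:y+h,x:x+w]
    cv2.imwrite(f'pics/{c}2.png',cv2.resize(a,None,fx=7,fy=7,interpolation=cv2.INTER_CUBIC)[:,:,::-1])
E
```

```text
time_s: 3.52
tool_pos: [0.5206, 0.1693, 0.1399]
tool_rot: [89.6, 88.7, -16.2]
force: [0.1, 0.5, 1.3]
grip_width: 0.052
t 3.525 tcp [0.5206 0.1693 0.1399] jaw [ 0.962 -0.272  0.023] -15.8 app [ 0.022 -0.006 -1.   ] w 0.052 F [0.1 0.5 1.3] T [ 0.   -0.07  0.04]
```

View pics/scene2.png

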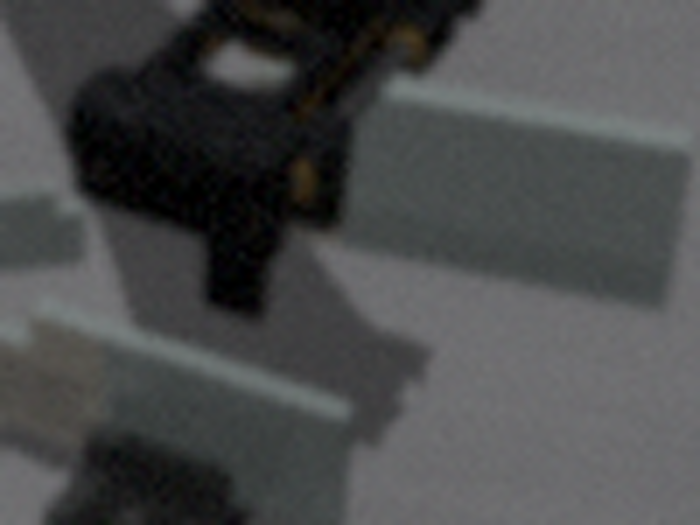

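View pics/top2.png

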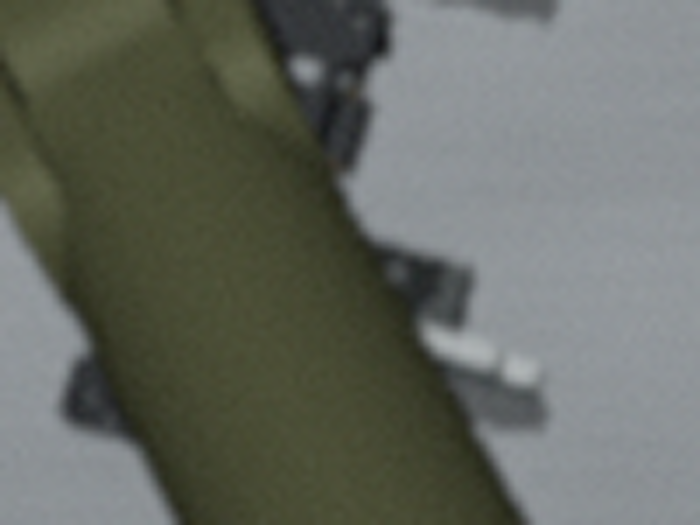

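```bash
python3 -m pendant '{"xyz":[[-0.006,0.005,-0.02],[0,0,-0.025],[0,0,-0.025],[0,0,-0.015],[0,0,0]],"turn":[0.01,0,0,0,0]}'; python3 - <<'E'
from h import *
st()
a=read_camera('scene')[160:250,270:390]
cv2.imwrite('pics/s3.png',cv2.resize(a,None,fx=6,fy=6,interpolation=cv2.INTER_CUBIC)[:,:,::-1])
E
```

```text
time_s: 4.25
tool_pos: [0.5239, 0.1755, 0.0648]
tool_rot: [101.1, 87.6, -4.4]
force: [0.1, -0.4, 0.3]
grip_width: 0.0522
t 4.25 tcp [0.5239 0.1755 0.0648] jaw [ 0.963 -0.267  0.042] -15.5 app [ 0.043 -0.003 -0.999] w 0.0522 F [ 0.1 -0.4  0.3] T [-0.03 -0.03 -0.01]
```

View pics/s3.png

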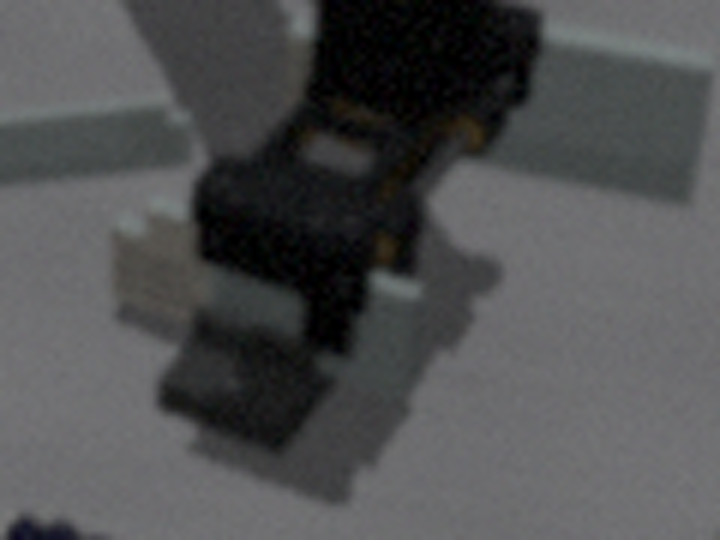

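```bash
python3 -m pendant '{"xyz":[[-0.009,-0.001,-0.01],[-0.002,0,-0.01],[0,0,0]],"turn":[0.008,0,0]}'; python3 - <<'E'
from h import *
st()
E
```

```text
time_s: 4.68
tool_pos: [0.514, 0.1751, 0.0463]
tool_rot: [102.2, 87.3, -2.9]
force: [0.2, 0.2, -0.4]
grip_width: 0.0522
t 4.675 tcp [0.514  0.1751 0.0463] jaw [ 0.965 -0.259  0.046] -15.0 app [ 0.047 -0.002 -0.999] w 0.0522 F [ 0.2  0.2 -0.4] T [-0.06 -0.01 -0.01]
```

```bash
python3 -m pendant '{"xyz":[[0,0,0],[0,0,0],[0,0,0],[0,0,0],[0,0,0]],"turn":[0,0,0,0,0]}' 0 30; python3 - <<'E'
from h import *
st()
E
```

```text
time_s: 5.3
tool_pos: [0.5151, 0.1753, 0.0471]
tool_rot: [102.8, 87.2, -2.2]
force: [3.5, -0.8, -2.6]
grip_width: 0.0096
t 5.3 tcp [0.5151 0.1753 0.0471] jaw [ 0.965 -0.259  0.048] -15.0 app [ 0.049 -0.002 -0.999] w 0.0096 F [ 3.5 -0.8 -2.6] T [-0.53 -1.33  0.03]
```

Gripped (9.6 mm). I'll lift it straight up.

```bash
python3 -m pendant '{"xyz":[[0,0,0.015],[0,0,0.02],[0,0,0.025],[0,0,0.025],[0,0,0]],"turn":[0,0,0,0,0]}'; python3 - <<'E'
from h import *
st()
a=read_camera('scene')[130:250,250:410]
cv2.imwrite('pics/s4.png',cv2.resize(a,None,fx=5,fy=5,interpolation=cv2.INTER_CUBIC)[:,:,::-1])
E
```

```text
time_s: 5.92
tool_pos: [0.5144, 0.1763, 0.1386]
tool_rot: [103.8, 87.2, -1.2]
force: [0.3, -0.6, -1.3]
grip_width: 0.0097
t 5.925 tcp [0.5144 0.1763 0.1386] jaw [ 0.965 -0.258  0.048] -15.0 app [ 0.05  -0.001 -0.999] w 0.0097 F [ 0.3 -0.6 -1.3] T [ 0.03 -0.04  0.01]
```

View pics/s4.png

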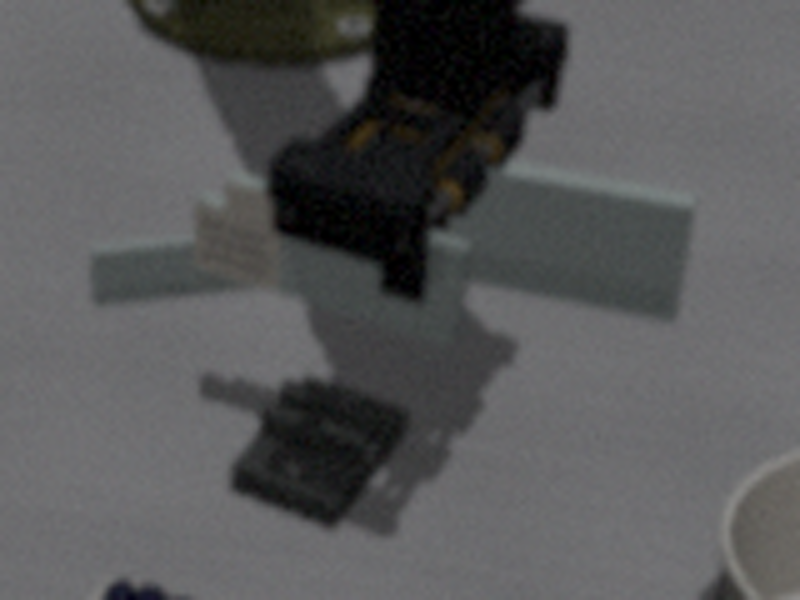

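```bash
python3 -m pendant '{"xyz":[[-0.002,-0.03,0],[-0.003,-0.045,0],[-0.003,-0.045,0],[-0.003,-0.045,-0.01],[0,-0.01,-0.02],[0,0,-0.02],[0,0,-0.02],[0,0,0]],"turn":[0,0,0,0,0,0,0,0]}'; python3 - <<'E'
from h import *
st()
E
```

```text
time_s: 6.98
tool_pos: [0.4929, -0.0043, 0.0578]
tool_rot: [105.7, 88.2, 0.7]
force: [-0.4, 0.1, -0.9]
grip_width: 0.0096
t 6.975 tcp [ 0.4929 -0.0043  0.0578] jaw [ 0.966 -0.258  0.031] -15.0 app [ 0.032  0.    -0.999] w 0.0096 F [-0.4  0.1 -0.9] T [ 0.02 -0.03 -0.02]
```

```bash
python3 -m pendant '{"xyz":[[0.015,0.01,0],[0.005,0,-0.015],[0,0,-0.01],[0,0,0]],"turn":[0,0,0,0]}'; python3 - <<'E'
from h import *
st()
E
```

```text
time_s: 7.48
tool_pos: [0.5118, 0.0055, 0.031]
tool_rot: [105.2, 88.3, 0.2]
force: [0.0, -0.1, -1.6]
grip_width: 0.0098
t 7.475 tcp [0.5118 0.0055 0.031 ] jaw [ 0.966 -0.258  0.028] -14.9 app [ 0.029  0.    -1.   ] w 0.0098 F [ 0.  -0.1 -1.6] T [ 0.05 -0.02 -0.01]
```

```bash
python3 -m pendant '{"xyz":[[0,0,-0.003],[0,0,0]],"turn":[0,0]}'; python3 -m pendant '{"xyz":[[0,0,-0.002],[0,0,0]],"turn":[0,0]}'; python3 - <<'E'
from h import *
st()
a=read_camera('scene')[130:250,220:380]
cv2.imwrite('pics/s5.png',cv2.resize(a,None,fx=5,fy=5,interpolation=cv2.INTER_CUBIC)[:,:,::-1])
E
```

```text
time_s: 7.72
tool_pos: [0.5113, 0.005, 0.0278]
tool_rot: [104.3, 88.3, -0.7]
force: [-0.5, 0.4, -1.0]
grip_width: 0.0101
time_s: 7.98
tool_pos: [0.5124, 0.0048, 0.0272]
tool_rot: [102.7, 88.2, -2.2]
force: [0.1, -0.7, -2.1]
grip_width: 0.0095
t 7.975 tcp [0.5124 0.0048 0.0272] jaw [ 0.966 -0.258  0.03 ] -15.0 app [ 0.031 -0.001 -1.   ] w 0.0095 F [ 0.1 -0.7 -2.1] T [ 0.01 -0.05 -0.03]
```

View pics/s5.png

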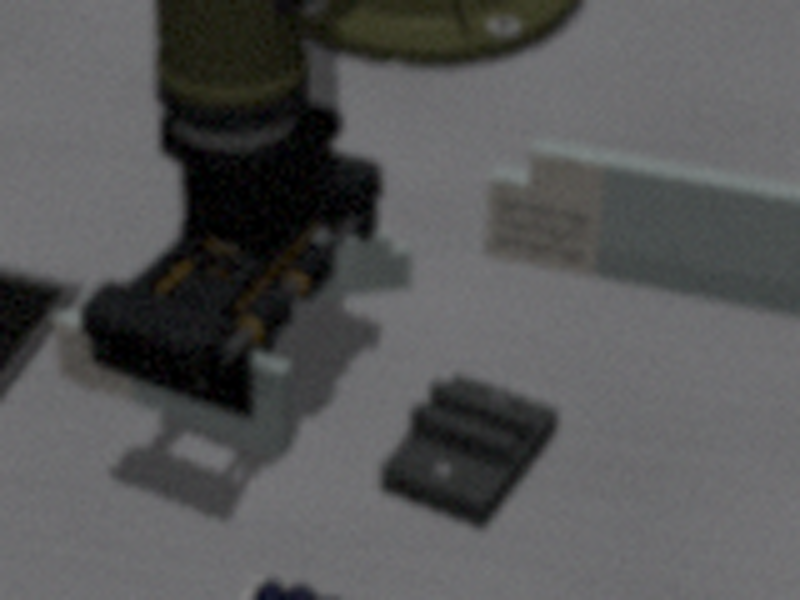

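```bash
python3 -m pendant '{"xyz":[[0,0,-0.003],[0,0,0]],"turn":[0,0]}' ; python3 -m pendant '{"xyz":[[0,0,0],[0,0,0],[0,0,0]],"turn":[0,0,0]}' 0.45 30; python3 - <<'E'
from h import *
st()
a=read_camera('scene')[130:250,220:380]
cv2.imwrite('pics/s6.png',cv2.resize(a,None,fx=5,fy=5,interpolation=cv2.INTER_CUBIC)[:,:,::-1])
E
```

```text
time_s: 8.28
tool_pos: [0.5136, 0.0045, 0.0273]
tool_rot: [99.0, 88.1, -5.9]
force: [-1.1, -0.4, -1.4]
grip_width: 0.0097
time_s: 8.65
tool_pos: [0.5136, 0.0044, 0.0271]
tool_rot: [99.2, 88.1, -5.8]
force: [0.9, -0.3, -0.8]
grip_width: 0.0318
t 8.65 tcp [0.5136 0.0044 0.0271] jaw [ 0.965 -0.259  0.032] -15.0 app [ 0.033 -0.003 -0.999] w 0.0318 F [ 0.9 -0.3 -0.8] T [-0.03 -0.02  0.  ]
```

View pics/s6.png

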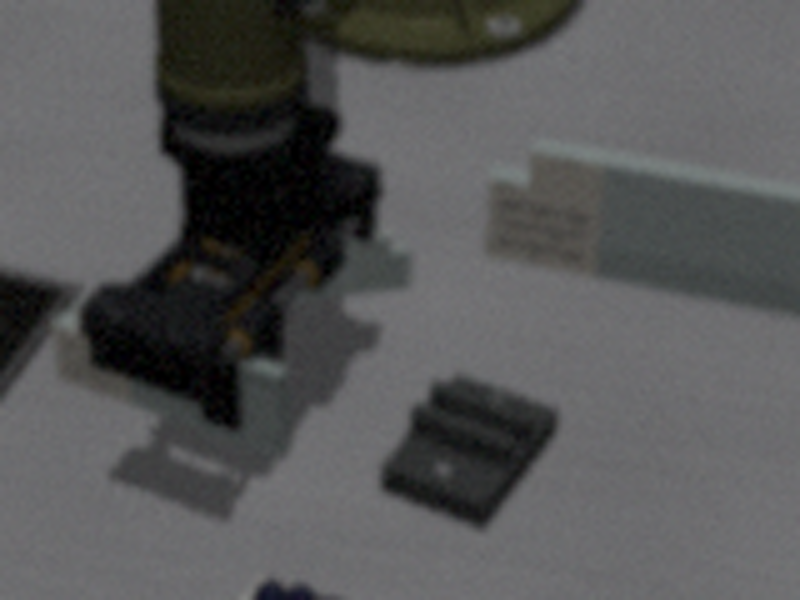

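```bash
python3 -m pendant '{"xyz":[[0,0,0.012],[-0.01,0.0026,0],[-0.01,0.0026,0],[-0.005,0.0013,0],[-0.005,0.0013,0],[0,0,0],[0,0,0]],"turn":[0,0,0,0,0,0,0]}' 0.5 30; python3 - <<'E'
from h import *
st()
a=read_camera('scene')[130:250,220:380]
cv2.imwrite('pics/s7.png',cv2.resize(a,None,fx=5,fy=5,interpolation=cv2.INTER_CUBIC)[:,:,::-1])
E
```

```text
time_s: 9.57
tool_pos: [0.4808, 0.0127, 0.0398]
tool_rot: [97.8, 88.1, -7.2]
force: [0.2, -0.2, -0.2]
grip_width: 0.0434
t 9.575 tcp [0.4808 0.0127 0.0398] jaw [ 0.966 -0.258  0.032] -15.0 app [ 0.032 -0.004 -0.999] w 0.0434 F [ 0.2 -0.2 -0.2] T [-0.02  0.01  0.01]
```

View pics/s7.png

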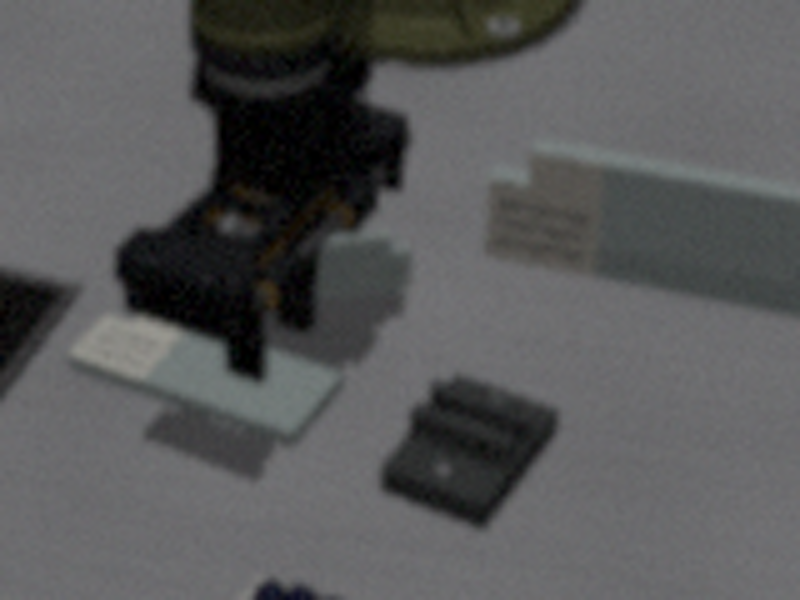

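The plate lies flat, label up. I'll raise the tool, open the jaws and measure where the plate lies.

```bash
python3 -m pendant '{"xyz":[[0,0,0.03],[0,0,0.03],[0,0,0]],"turn":[0,0,0]}' 1.0 40; python3 - <<'E'
from h import *
st()
for c,(x,y,w,h) in (('scene',(225,170,80,60)),('top',(255,190,110,80))):
    a=read_camera(c)[y:y+h,x:x+w]
    cv2.imwrite(f'pics/{c}8.png',cv2.resize(a,None,fx=[9,7][c=='top'],fy=[9,7][c=='top'],interpolation=cv2.INTER_CUBIC)[:,:,::-1])
np.set_printoptions(precision=4,suppress=True)
for c in('scene','top'):
    for n in('plate','label','notch'):
        for d in pinpoint(c,n):
            w=c2w(c,d['at']);print(c,n,round(d['score'],2),w,proj(c,w)[0])
E
```

```text
time_s: 10.0
tool_pos: [0.4809, 0.0129, 0.1008]
tool_rot: [100.3, 88.2, -4.7]
force: [0.5, -0.3, -0.2]
grip_width: 0.0661
t 10.0 tcp [0.4809 0.0129 0.1008] jaw [ 0.966 -0.258  0.031] -15.0 app [ 0.031 -0.003 -1.   ] w 0.0661 F [ 0.5 -0.3 -0.2] T [-0.05 -0.05 -0.03]
scene plate 0.94 [ 0.3185  0.2076 -0.0033] [348.9738 187.0371]
scene plate 0.77 [ 0.4919 -0.0369  0.0045] [255.4299 209.1722]
scene plate 0.66 [0.3751 0.0181 0.0013] [284.0284 188.2754]
scene label 0.65 [ 0.4581 -0.0774  0.0081] [245.4452 198.8603]
scene label 0.61 [0.3607 0.049  0.0242] [295.0759 180.8153]
scene label 0.61 [ 0.4918 -0.037   0.0066] [255.3693 208.5753]
scene label 0.55 [0.3174 0.1454 0.0421] [329.6273 171.9534]
scene notch 0.83 [0.306  0.1356 0.0561] [327.2566 165.5733]
scene notch 0.58 [0.36   0.0555 0.0292] [297.2573 179.6593]
scene notch 0.55 [ 0.4373 -0.0858  0.0002] [245.0841 196.2194]
top plate 0.54 [ 0.5978  0.4227 -0.0001] [171.3164 189.7674]
top plate 0.53 [0.3137 0.2088 0.0025] [233.4949 278.7841]
top plate 0.51 [ 0.4955 -0.0376  0.0035] [312.4094 222.0019]
top label 0.74 [0.3153 0.1449 0.0449] [252.5938 278.2337]
top label 0.57 [ 0.452  -0.0747  0.0112] [324.2519 235.4052]
top notch 0.79 [0.3089 0.1305 0.0606] [256.8643 280.375 ]
top notch 0.71 [ 0.4989  0.1338 -0.0004] [258.9126 220.604 ]
top notch 0.61 [ 0.4384 -0.0843  0.0037] [327.1548 239.9795]
```

View pics/scene8.png

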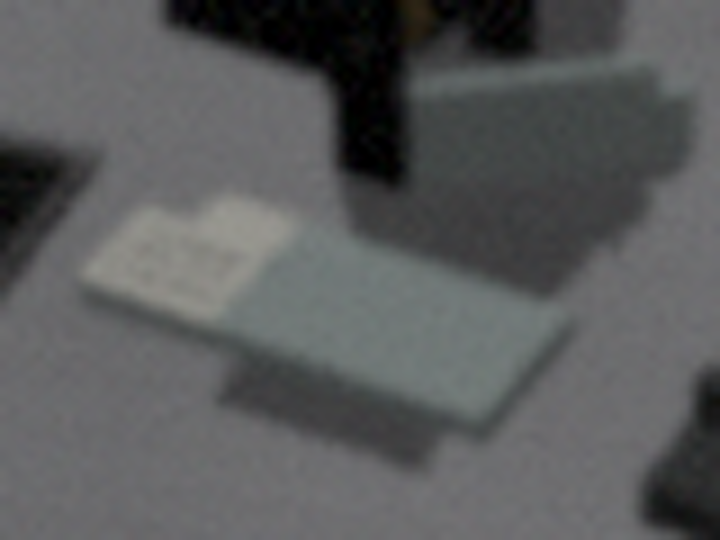

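View pics/top8.png

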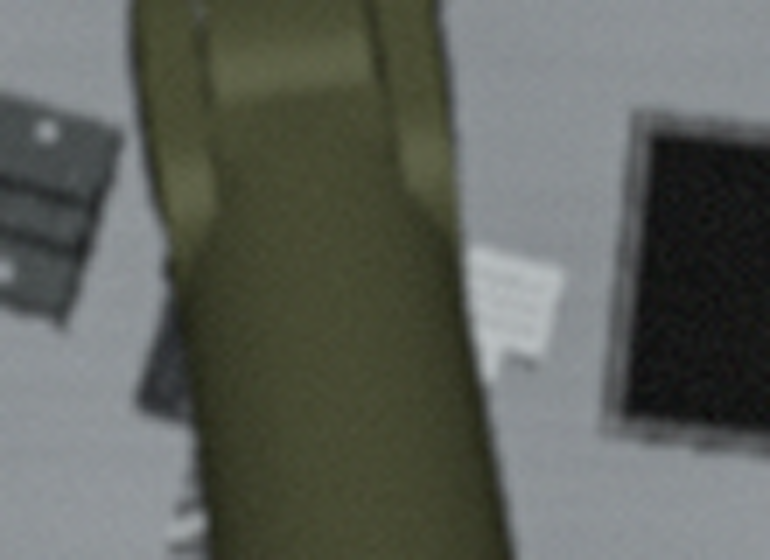

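The scene crop shows the plate flat with label up. Its plain-end corners are at about (278,216) and (288,205), and its frosted corner at (234,201). I'll convert those to positions.

```bash
python3 - <<'E'
from h import *
np.set_printoptions(precision=4,suppress=True)
f=lambda x,y,ox,oy,s:((x+.5)/s-.5+ox,(y+.5)/s-.5+oy)
A=atz('scene',f(482,420,225,170,9),.01);B=atz('scene',f(575,318,225,170,9),.01);C=atz('scene',f(82,280,225,170,9),.01)
print(A,B,C,np.linalg.norm(A-B),np.linalg.norm(A-C)); C2=atz('top',f(565,268,255,190,7),.01);print(C2, 'tri',tri(f(82,280,225,170,9),f(565,268,255,190,7)))
u=(C-A)/np.linalg.norm(C-A);print('yaw u',np.degrees(np.arctan2(u[1],u[0])),'AB',np.degrees(np.arctan2(*(B-A)[1::-1])))
m=(A+B)/2;print('mid plain end',m,'grip30',m+.03*u)
E
```

```text
[0.5125 0.0355 0.01  ] [0.4583 0.052  0.01  ] [ 0.4761 -0.1074  0.01  ] 0.05671066318467057 0.14750481586503927
[ 0.4765 -0.1097  0.01  ] tri [ 0.4762 -0.1086  0.0099]
yaw u -104.32273074254262 AB 163.1389589460262
mid plain end [0.4854 0.0437 0.01  ] grip30 [0.478  0.0147 0.01  ]
```

```bash
python3 -m pendant '{"xyz":[[-0.003,0.001,0],[0,0,0],[0,0,-0.025],[0,0,-0.025],[0,0,-0.02],[0,0,0]],"turn":[0,0,0,0,0,0]}' 1.0 50; python3 - <<'E'
from h import *
st()
a=read_camera('scene')[160:230,225:305]
cv2.imwrite('pics/s9.png',cv2.resize(a,None,fx=8,fy=8,interpolation=cv2.INTER_CUBIC)[:,:,::-1])
E
```

```text
time_s: 11.15
tool_pos: [0.4753, 0.0139, 0.0262]
tool_rot: [101.2, 88.5, -3.7]
force: [0.4, 0.4, 0.8]
grip_width: 0.087
t 11.15 tcp [0.4753 0.0139 0.0262] jaw [ 0.966 -0.258  0.026] -15.0 app [ 0.026 -0.002 -1.   ] w 0.087 F [0.4 0.4 0.8] T [-0.03 -0.04  0.03]
```

View pics/s9.png

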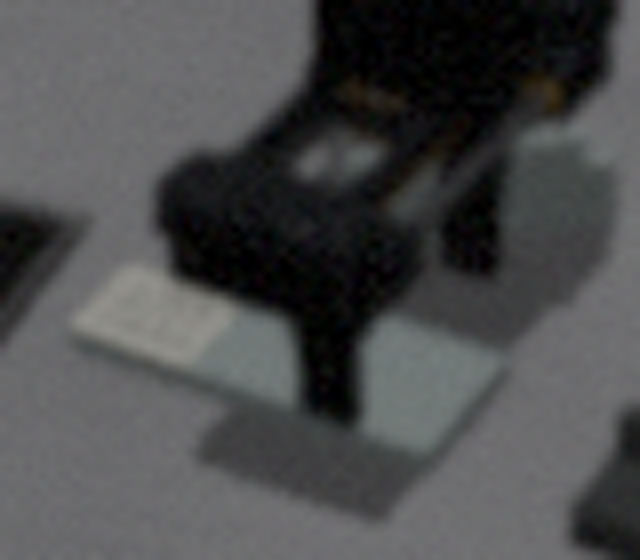

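```bash
python3 - <<'E'
from h import *
o,M=st()
for d in(.043,.058):
  for z in(.01,.02,.03,.04):
    X=o['tool_pos']+d*M[:,1];X[2]=z;p=proj('scene',X)[0];print(d,z,((p-[225,160])*8+3.5).round())
E
```

```text
t 11.2 tcp [0.4762 0.0139 0.0272] jaw [ 0.966 -0.258  0.028] -15.0 app [ 0.028 -0.002 -1.   ] w 0.0869 F [ 0.6 -0.1  0.4] T [-0.04 -0.11  0.  ]
0.043 0.01 [334. 449.]
0.043 0.02 [333. 427.]
0.043 0.03 [332. 405.]
0.043 0.04 [331. 383.]
0.058 0.01 [312. 474.]
0.058 0.02 [311. 452.]
0.058 0.03 [309. 430.]
0.058 0.04 [308. 408.]
```

```bash
python3 -m pendant '{"xyz":[[0.001,0,-0.012],[0.001,0,-0.006],[0,0,0]],"turn":[0,0,0]}'; python3 - <<'E'
from h import *
st()
a=read_camera('scene')[160:230,225:305]
cv2.imwrite('pics/s10.png',cv2.resize(a,None,fx=8,fy=8,interpolation=cv2.INTER_CUBIC)[:,:,::-1])
E
```

```text
time_s: 11.58
tool_pos: [0.4801, 0.0137, 0.0099]
tool_rot: [100.1, 88.2, -4.9]
force: [0.0, -1.0, -0.1]
grip_width: 0.0871
t 11.575 tcp [0.4801 0.0137 0.0099] jaw [ 0.965 -0.259  0.031] -15.0 app [ 0.032 -0.003 -0.999] w 0.0871 F [ 0.  -1.  -0.1] T [-0.02 -0.05 -0.06]
```

View pics/s10.png

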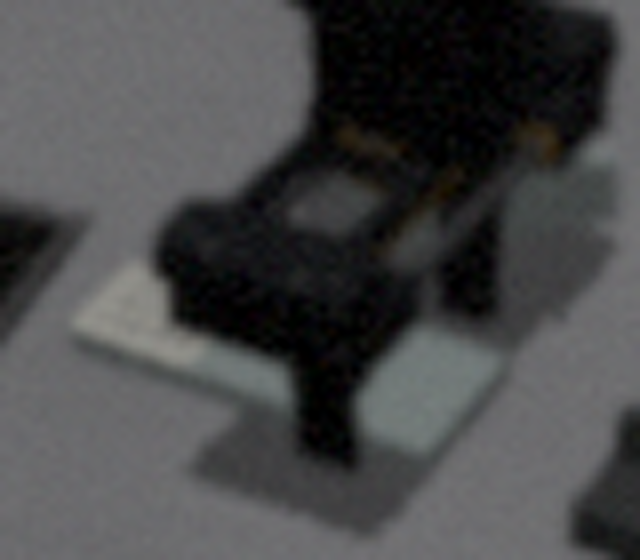

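```bash
python3 -m pendant '{"xyz":[[-0.002,0,-0.005],[0,0,0]],"turn":[0,0]}';python3 -m pendant '{"xyz":[[0,0,0],[0,0,0],[0,0,0]],"turn":[0,0,0]}' 0.5 25; python3 - <<'E'
from h import *
st()
E
```

```text
time_s: 11.88
tool_pos: [0.4782, 0.0137, 0.0051]
tool_rot: [99.7, 88.1, -5.3]
force: [0.5, 0.0, 0.4]
grip_width: 0.087
time_s: 12.25
tool_pos: [0.4786, 0.0137, 0.0054]
tool_rot: [99.5, 88.1, -5.5]
force: [0.4, -0.3, -0.1]
grip_width: 0.0647
t 12.25 tcp [0.4786 0.0137 0.0054] jaw [ 0.965 -0.259  0.033] -15.0 app [ 0.033 -0.003 -0.999] w 0.0647 F [ 0.4 -0.3 -0.1] T [-0.01 -0.03  0.01]
```

```bash
python3 -m pendant '{"xyz":[[0,0,-0.003],[0,0,0]],"turn":[0,0]}' - 25;python3 -m pendant '{"xyz":[[0,0,0],[0,0,0],[0,0,0]],"turn":[0,0,0]}' 0 50; python3 - <<'E'
from h import *
st()
E
```

```text
time_s: 12.5
tool_pos: [0.4793, 0.0137, 0.0044]
tool_rot: [97.0, 88.1, -8.0]
force: [-0.9, 0.1, -0.9]
grip_width: 0.0598
time_s: 12.88
tool_pos: [0.4792, 0.0138, 0.0041]
tool_rot: [97.3, 88.1, -7.7]
force: [0.1, -0.5, 2.1]
grip_width: 0.059
t 12.875 tcp [0.4792 0.0138 0.0041] jaw [ 0.965 -0.258  0.033] -15.0 app [ 0.033 -0.004 -0.999] w 0.059 F [ 0.1 -0.5  2.1] T [0.01 0.11 0.06]
```

Gripped across the 60 mm width. I'll lift slowly and look.

```bash
python3 -m pendant '{"xyz":[[0,0,0.008],[0,0,0.015],[0,0,0.02],[0,0,0.02],[0,0,0]],"turn":[0,0,0,0,0]}' 0 55; python3 - <<'E'
from h import *
st()
a=read_camera('scene')[140:230,215:315]
cv2.imwrite('pics/s11.png',cv2.resize(a,None,fx=6,fy=6,interpolation=cv2.INTER_CUBIC)[:,:,::-1])
E
```

```text
time_s: 13.5
tool_pos: [0.4791, 0.0141, 0.0714]
tool_rot: [97.8, 88.0, -7.2]
force: [1.0, -0.4, -1.6]
grip_width: 0.059
t 13.5 tcp [0.4791 0.0141 0.0714] jaw [ 0.966 -0.258  0.034] -15.0 app [ 0.034 -0.004 -0.999] w 0.059 F [ 1.  -0.4 -1.6] T [ 0.02 -0.07 -0.06]
```

View pics/s11.png

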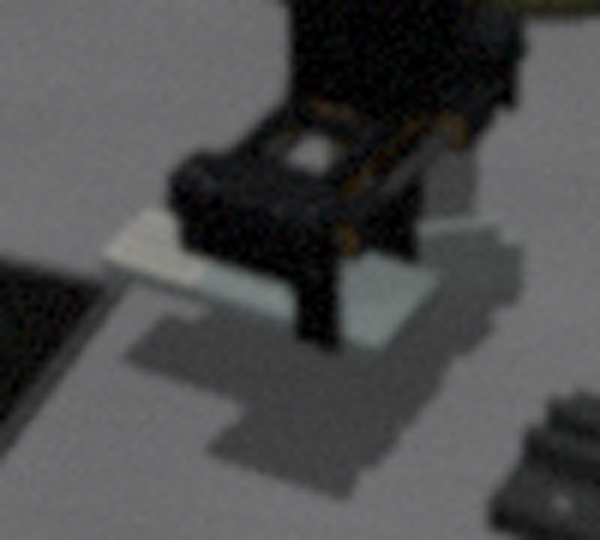

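```bash
python3 -m pendant '{"xyz":[[0,0,0.025],[0,0,0.03],[0.002,-0.02,0.02],[0.002,-0.03,0],[0.002,-0.03,0],[0.002,-0.03,0],[0.002,-0.02,0],[0,0,0],[0,0,0]],"turn":[0,0,0,0,0,0,0,0,0]}'; python3 - <<'E'
from h import *
st()
np.set_printoptions(precision=4,suppress=True)
im=cv2.imread('pics/top0.png')
m=(im[190:270,330:405].max(2)<45).astype(np.uint8)
n,l,s,c=cv2.connectedComponentsWithStats(m);i=1+s[1:,4].argmax();print(s[i]);print('mat',atz('top',c[i]+[330,190],.003))
im=cv2.imread('pics/scene0.png');m=(im[170:225,160:245].max(2)<45).astype(np.uint8)
n,l,s,c=cv2.connectedComponentsWithStats(m);i=1+s[1:,4].argmax();k=(l==i).astype(np.uint8)
b=cv2.boxPoints(cv2.minAreaRect(cv2.findNonZero(k)))
q=np.concatenate(cv2.findContours(k,0,2)[0]);h=cv2.approxPolyDP(cv2.convexHull(q),6,True)[:,0]+[160,170];print([atz('scene',p,.003) for p in h])
for c,(x,y,w,h) in (('scene',(150,110,160,120)),('top',(255,170,160,120))):
    a=read_camera(c)[y:y+h,x:x+w]
    cv2.imwrite(f'pics/{c}12.png',cv2.resize(a,None,fx=5,fy=5,interpolation=cv2.INTER_CUBIC)[:,:,::-1])
E
```

```text
time_s: 14.68
tool_pos: [0.483, -0.1171, 0.1413]
tool_rot: [104.4, 88.8, -0.3]
force: [1.0, -0.3, -1.3]
grip_width: 0.0589
t 14.675 tcp [ 0.483  -0.1171  0.1413] jaw [ 0.967 -0.255  0.02 ] -14.8 app [ 0.021 -0.    -1.   ] w 0.0589 F [ 1.  -0.3 -1.3] T [ 0.05 -0.11  0.01]
[  14   19   45   45 1660]
mat [ 0.4675 -0.2086  0.003 ]
[array([ 0.4124, -0.1384,  0.003 ]), array([ 0.544 , -0.1553,  0.003 ]), array([ 0.5321, -0.2774,  0.003 ]), array([ 0.4008, -0.2674,  0.003 ])]
```

View pics/scene12.png

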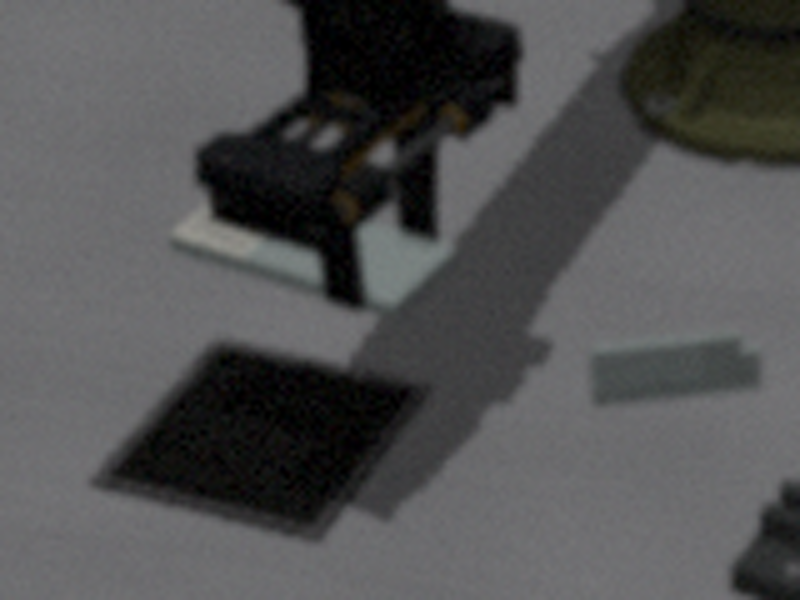

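View pics/top12.png

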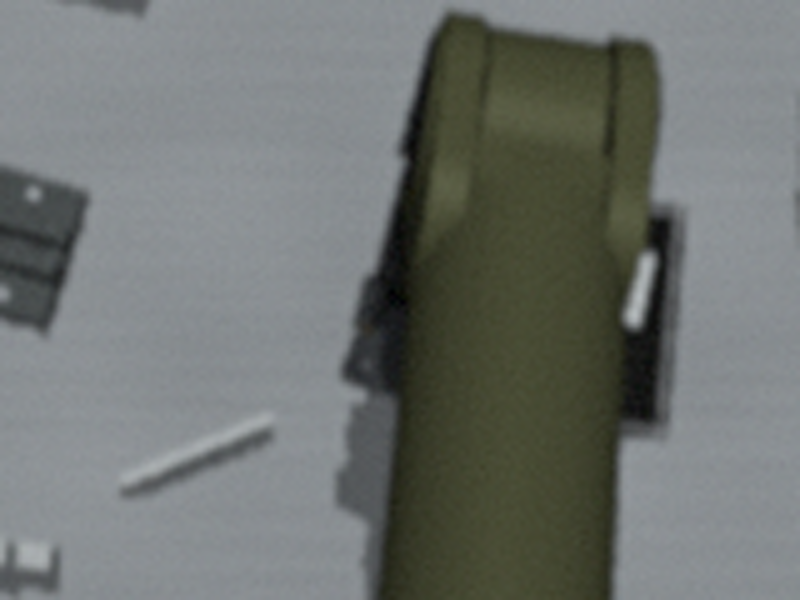

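The plate is held level, but the forearm hides the frosted end from the ceiling camera. Approaching from the mat's far (-y) side might leave it in view, so I'll check joint room for that.

```bash
python3 - <<'E'
from h import *
o,M=st();print(np.round(o['qpos'],1))
K,R,t=P('top');print(-R.T@t, R[2])
E
```

```text
t 14.775 tcp [ 0.4831 -0.1171  0.1415] jaw [ 0.967 -0.254  0.021] -14.7 app [ 0.021 -0.001 -1.   ] w 0.059 F [-0.3 -0.4 -0. ] T [-0.04 -0.04 -0.04]
[ 45.9   4.2 -36.2 110.3   2.5  65.2  -6. ]
[0.29088517 0.01803707 1.3758268 ] [ 0.18287779  0.01985013 -0.98293524]
```

There's room: j7 is at -6°, and a turn of about -150° should take it to roughly ±137° against a limit of ±154°. I'll go in two checked halves.

```bash
python3 -m pendant '{"xyz":[[0.002,-0.013,0.002],[0.002,-0.013,0.002],[0.002,-0.013,0.002],[0.002,-0.013,0.002],[0,-0.013,0],[0,-0.013,0],[0,0,0]],"turn":[-0.12,-0.18,-0.18,-0.18,-0.18,-0.12,0]}'; python3 - <<'E'
from h import *
o,M=st();print(np.round(o['qpos'],1))
E
```

```text
time_s: 15.65
tool_pos: [0.493, -0.1887, 0.1505]
tool_rot: [106.8, 88.7, -53.9]
force: [-0.0, -0.6, -0.7]
grip_width: 0.0589
t 15.65 tcp [ 0.493  -0.1887  0.1505] jaw [ 0.331 -0.944  0.021] -70.7 app [ 0.013 -0.018 -1.   ] w 0.0589 F [-0.  -0.6 -0.7] T [0.11 0.03 0.  ]
[ 45.8   7.4 -30.1 105.8   4.9  66.9 -56.7]
```

```bash
python3 -m pendant '{"xyz":[[0,-0.013,0],[0.002,-0.014,0],[0.002,-0.014,0],[0.002,-0.014,0],[0.002,-0.014,0],[0,-0.014,0],[0,0,0]],"turn":[-0.12,-0.18,-0.18,-0.18,-0.18,-0.12,0]}'; python3 - <<'E'
from h import *
o,M=st();print(np.round(o['qpos'],1))
E
```

```text
time_s: 16.52
tool_pos: [0.504, -0.2626, 0.1511]
tool_rot: [110.9, 88.9, -104.7]
force: [1.0, -0.3, -0.8]
grip_width: 0.059
t 16.525 tcp [ 0.504  -0.2626  0.1511] jaw [-0.582 -0.813  0.017] -125.6 app [-0.005 -0.018 -1.   ] w 0.059 F [ 1.  -0.3 -0.8] T [ 0.06 -0.04 -0.02]
[  44.3   12.4  -22.7   99.9    6.2   68.7 -105.9]
```

```bash
python3 -m pendant '{"xyz":[[0.003,-0.009,0],[0.003,-0.009,0],[0.003,-0.008,0],[0,0,0],[0,0,0]],"turn":[-0.14,-0.16,-0.12,0,0]}'; python3 - <<'E'
from h import *
o,M=st();print(np.round(o['qpos'],1))
for c,(x,y,w,h) in (('scene',(130,110,160,120)),('top',(295,170,160,120))):
    a=read_camera(c)[y:y+h,x:x+w]
    cv2.imwrite(f'pics/{c}13.png',cv2.resize(a,None,fx=5,fy=5,interpolation=cv2.INTER_CUBIC)[:,:,::-1])
E
```

```text
time_s: 17.15
tool_pos: [0.515, -0.28, 0.1512]
tool_rot: [102.5, 89.2, -136.2]
force: [0.9, -0.1, -1.5]
grip_width: 0.0591
t 17.15 tcp [ 0.515  -0.28    0.1512] jaw [-0.855 -0.519  0.014] -148.7 app [-0.011 -0.01  -1.   ] w 0.0591 F [ 0.9 -0.1 -1.5] T [0.11 0.   0.  ]
[  42.4   14.6  -19.7   97.     6.    69.6 -127.6]
```

View pics/scene13.png

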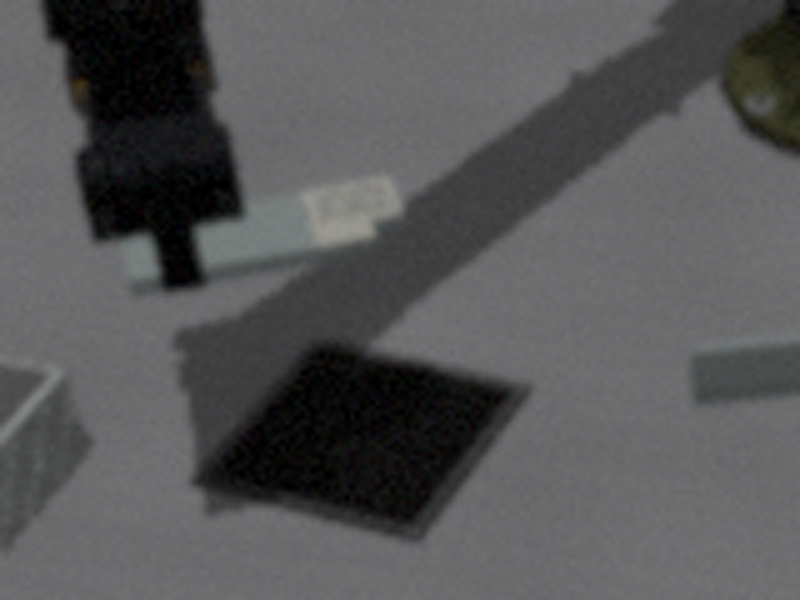

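View pics/top13.png

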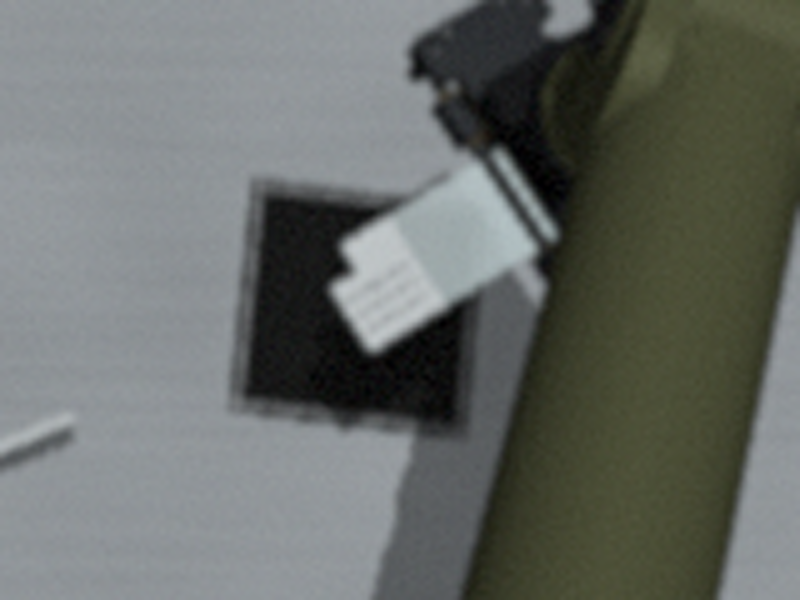

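```bash
python3 - <<'E'
from h import *
np.set_printoptions(precision=4,suppress=True)
f=lambda x,y,ox,oy,s:((x+.5)/s-.5+ox,(y+.5)/s-.5+oy)
T=lambda x,y:f(x,y,295,170,5); S=lambda x,y:f(x,y,130,110,5)
for n,s,t in(('farcorner',(388,178),(372,354)),('bound-notchside',(315,246),(397,216)),('bound-plain side',(303,193),(445,306)),('plain end near',(132,290),None)):
    print(n,atz('top',T(*t),.155) if t else '',tri(S(*s),T(*t)) if t else atz('scene',S(*s),.155))
print('centre',atz('top',T(385,284),.155),tri(S(351,211),T(385,284)))
for c in('scene','top'):
    for n in('label','notch','mat'):
        for d in pinpoint(c,n)[:3]: print(c,n,round(d['score'],2),c2w(c,d['at']))
E
```

```text
farcorner [ 0.4222 -0.1905  0.155 ] [ 0.4225 -0.1911  0.1538]
bound-notchside [ 0.5011 -0.2064  0.155 ] [ 0.5001 -0.2044  0.1571]
bound-plain side [ 0.4498 -0.2322  0.155 ] [ 0.4497 -0.2318  0.1551]
plain end near  [ 0.5574 -0.2825  0.155 ]
centre [ 0.462  -0.1987  0.155 ] [ 0.4617 -0.1981  0.1558]
scene label 0.78 [0.318  0.146  0.0427]
scene label 0.73 [ 0.4578 -0.255   0.1509]
scene label 0.72 [0.3595 0.0465 0.0223]
scene notch 0.79 [0.3603 0.0561 0.0295]
scene notch 0.71 [ 0.4667 -0.1845  0.1495]
scene notch 0.71 [0.3044 0.1334 0.058 ]
scene mat 0.91 [ 0.4687 -0.2098  0.0016]
scene mat 0.26 [ 0.7712 -0.1063  0.0007]
top label 0.91 [0.3174 0.1426 0.0423]
top label 0.89 [ 0.4585 -0.1945  0.1582]
top label 0.4 [0.3557 0.0512 0.02  ]
top notch 0.78 [0.3104 0.1294 0.0618]
top notch 0.71 [ 0.4688 -0.1826  0.152 ]
top notch 0.53 [0.3605 0.0556 0.027 ]
top mat 0.76 [ 0.4646 -0.2083  0.0009]
```

```bash
python3 -m pendant '{"xyz":[[0.005,-0.011,-0.002],[0,0,0],[0,0,0],[0,0,0],[0,0,0],[0,0,0]],"turn":[0,0,0,0,0,0]}'; python3 - <<'E'
from h import *
np.set_printoptions(precision=4,suppress=True)
o,M=st();print(np.round(o['joint_velocities'],2))
cv2.imwrite('pics/scene14.png',read_camera('scene')[:,:,::-1])
a=read_camera('top');cv2.imwrite('pics/top14f.png',a[:,:,::-1]);cv2.imwrite('pics/top14.png',cv2.resize(a[170:290,295:455],None,fx=5,fy=5,interpolation=cv2.INTER_CUBIC)[:,:,::-1])
for c in('top','scene'):
    for n in('label','notch'):
        for d in pinpoint(c,n)[:3]: print(c,n,round(d['score'],2),c2w(c,d['at']))
for n in('tub_open','tub_lidded','lid_stack','basket'):
    for d in pinpoint('top',n)[:1]: print(n,round(d['score'],2),c2w('top',d['at']))
E
```

```text
time_s: 18.3
tool_pos: [0.52, -0.2936, 0.1489]
tool_rot: [103.7, 89.1, -135.3]
force: [0.4, 0.3, -1.4]
grip_width: 0.0589
t 18.3 tcp [ 0.52   -0.2936  0.1489] jaw [-0.857 -0.515  0.015] -149.0 app [-0.011 -0.011 -1.   ] w 0.0589 F [ 0.4  0.3 -1.4] T [ 0.07 -0.05 -0.04]
[-0.08 -0.02 -0.01  0.06  0.   -0.01  0.05]
top label 0.86 [ 0.4649 -0.2123  0.1557]
top label 0.51 [0.3576 0.052  0.0203]
top notch 0.78 [0.3151 0.1283 0.0582]
top notch 0.73 [ 0.4742 -0.2009  0.1477]
top notch 0.44 [0.3572 0.0539 0.0283]
scene label 0.96 [0.319  0.1454 0.0403]
scene label 0.75 [ 0.4734 -0.208   0.1569]
scene notch 0.9 [0.3042 0.1361 0.0572]
scene notch 0.84 [ 0.4741 -0.1975  0.1467]
scene notch 0.79 [0.3612 0.0526 0.0293]
tub_open 0.84 [0.7222 0.0929 0.0008]
tub_lidded 0.6 [ 0.7714 -0.106   0.0019]
basket 0.78 [ 0.6005  0.4197 -0.0007]
```

View pics/top14.png

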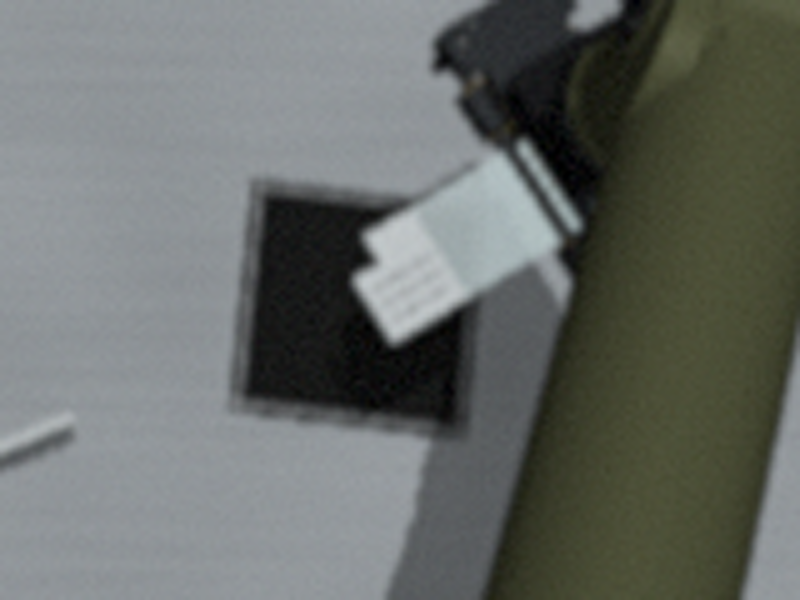

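View pics/scene14.png

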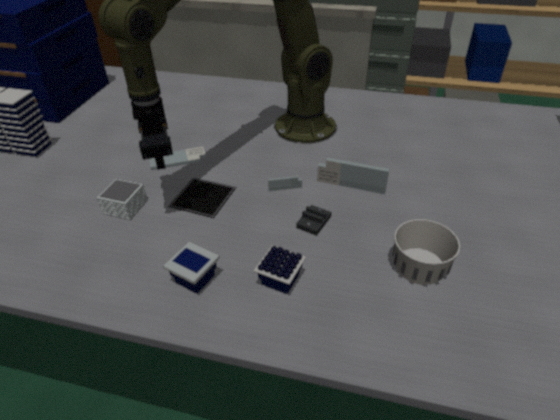

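The label faces the ceiling with the frosted end centred over the mat, and the bystanders are at the same pixels as at the start. I'm handing in.

```bash
python3 - <<'E'
from h import *
st(); print(sign_off())
E
```

```text
t 18.8 tcp [ 0.52   -0.2937  0.1489] jaw [-0.857 -0.515  0.015] -149.0 app [-0.011 -0.011 -1.   ] w 0.0594 F [-0.6 -0.3 -0.8] T [ 0.08  0.02 -0.06]
the job is handed in; nothing more can be done
None
```

The job is handed in at 18.8 s. The arm is holding the plate still at about 15 cm, with its frosted end over the black mat and its label face up.

**What I did:** I picked the middle-sized plate in the rack and found its frosted end by the notch. I lifted it out by the plain end, pinching the faces from above. The arm's moves cannot tilt the tool, so I stood the plate on free table and tipped it over label side up. I then regripped it at the plain end across its 60 mm width. My first pose over the mat had the forearm hiding the frosted end from the ceiling camera, so I turned to the mat's other side.

**Last checks:**
- **Position:** the frosted end's centre is at about (0.467, -0.211), and the mat's centre is at about (0.467, -0.209). The frosted-end figure is the measured position before the last 1 cm shift plus the measured tool move.
- **Height and tilt:** the plate is at about 0.15 m. The tool is about 1° off vertical, and the plate looks level in both views.
- **Grip:** the frosted end is free of the fingers and visible from the ceiling. The opening is steady at 59 mm, and the tool pose did not change before hand-in.
- **Bystanders:** the tubs and basket are within about 4 mm of where the first readings put them. The network missed the lid stack in the last picture, but it stands at the same pixel as at the start.
- **Disagreement:** one scene reading put the label about 6 cm away from the top view. The next pair differed by under 1 cm.

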